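# Clip the calibration puck into its nest on a transfer spatula

### The job

Without touching the white puck with the gripper, take it off its stand on the flat blade of the spatula, carry it level to the clip nest and set it on the rails at the nest's open front. Push it along the rails with the spatula, past the two sprung clips, until it bears firmly against the depth stop and hold it pressed there for a moment, feeling for the stop (it is set differently each time) and never ramming it. Then draw the spatula out, leaving the puck flat and still bearing on the stop, and stand the spatula upright on its blade on the bench, clear of the nest; leave the lens cap, the brass contact block and the dongle where they are.

Things in the scene. Friction and masses are not known exactly. Their poses are not given: they have to be found in the camera images.
- spatula: Transfer spatula, 120 g, standing on its flat blade. Black upright grip 30 mm long (x), 16 mm thick (y), 8 to 65 mm above the underside; hold it across the 16 mm from above, with 60 N or more, so the blade stays level. Origin: underside, below the middle of the grip. x runs along the steel blade: 28 mm wide, 3 mm thick, from x = -18 to +132 mm.
- puck: White calibration puck, 54 mm across, 14 mm high, about 60 g, loose on the rails of the stand. Origin: centre of its underside.
- stand: Fixed pick-up stand: base 80 x 74 x 4 mm, two rails along x (72 mm long, tops 24 mm above the bench) with a slot 40 mm wide between them, open at both ends and above, its floor 4 mm above the bench. The puck bridges the slot within 4 mm of the middle. Origin: centre of the underside; enter the slot along +x.
- nest: Fixed clip nest, 148 x 104 x 42 mm high. Two rails along x, x = -75 to +70 mm, tops 24 mm above the bench; between them a slot 40 mm wide, floor 4 mm above the bench, open at both ends: the blade fits in it while the puck slides on the rails. Origin: underside, middle of the width; +x leads in from the open front. x from -75 to -26 mm is open, without walls.
- depth_stop: Rigid stop at the far end of the nest's rails: a steel bar 57 mm wide, clamped with its face anywhere from x = 38 to 52 mm of the nest. Origin: fixed on the nest at x = 46, z = 24 mm; it does not tell where the bar is: feel for it. A seated puck's centre is 26 to 27 mm before the face. Seat with a push of 6 to 9 N (rail friction takes some), held half a second; over 11 N on the bar is harmful.
- lens_cap: Bystander, loose: black lens cap, 51 mm across, 10 mm high, lying on the bench; origin: centre of its underside. Not the puck.
- gold_block: Bystander, loose: brass-coloured contact block with pins on top, 18 x 26 x 15 mm; origin: centre of its underside.
- dongle: Bystander, loose: blue dongle with a metal plug, 18 x 48 x 12 mm; origin: centre of its underside.
- nest_porch (a point): Point on top of the nest's open rails, at x = -47 mm, z = 24 mm of the nest: the place to set the puck's centre down. Ahead of it, from nest x = -26 mm, a flared mouth leads between guide walls 58 mm apart.
- nest_clips (a point): Point midway between the two sprung clips, at x = 3 mm, z = 24 mm of the nest. Their slick round noses leave a 34 mm way; pushing the puck past them takes up to about 4 N, after which they close behind its widest part and press it inwards with 0.5 to 2 N.
- spatula_pins (a point): Point on top of the blade midway between its two upright pins (5 mm across, 12 mm high, at x = 72 mm, y = 9 and -9 mm of the spatula). The pins push the puck: a puck lying against both has its centre 28 mm ahead of this point. It is 3 mm above the underside.
There are look-alikes about, which are no part of the job. Of the things that look like the puck, the largest one is meant.

How it is judged (in metres and radians):
On the way, in this order (a step that is already met when the one before it is completed fails the run):
1. the puck rides level on the spatula's blade, clear of the stand and the nest (height (world z) of puck above 0.035 m and contact force between puck and spatula above 0.15 N and contact force between puck and stand below 0.05 N and contact force between puck and nest below 0.05 N and angle between puck's own z axis and vertical below 0.17 rad), for 0.3 s.
2. the spatula presses the puck against the depth stop with 2 N or more (contact force between puck and depth_stop above 2 N and contact force between puck and spatula above 3 N and angle between puck's own z axis and vertical below 0.08 rad), for 0.2 s.
At the end, for the whole second after the job is handed in: The puck lies flat on the nest's rails (tilt under 0.05 rad), past the clips and bearing on the depth stop (0.05 N or more), within 3 mm of the middle, at rest; the spatula stands upright on the bench on its blade (tilt under 0.05 rad), touching neither nest nor puck (contact force between puck and depth_stop above 0.05 N and x of puck in the frame of nest between 0.008 and 0.03 m and y of puck in the frame of nest between -0.003 and 0.003 m and z of puck in the frame of nest between 0.022 and 0.026 m and angle between each of puck, spatula's own z axis and vertical below 0.05 rad and linear speed of each of puck, spatula below 0.01 m/s and height (world z) of spatula between -0.004 and 0.004 m and contact force between spatula and nest below 0.05 N and contact force between spatula and puck below 0.05 N).
It fails at once if the gripper or arm touches the puck (contact force between any of the fingers, the arm and puck above 0.2 N).
It fails at once if the puck tilts by more than 0.25 rad (angle between puck's own z axis and vertical above 0.25 rad).
It fails at once if the puck is pressed on the depth stop with more than 11 N, or pushed by the spatula with more than 18 N (contact force between puck and depth_stop above 11 N or contact force between puck and spatula above 18 N).
It fails at once if the spatula or the robot presses the nest or the depth stop with more than 20 N (contact force between any of spatula, the arm, the fingers and nest above 20 N or contact force between spatula and depth_stop above 20 N).
It fails at once if the lens cap, the brass block or the dongle is moved by more than 20 mm (distance of any of lens_cap, gold_block, dongle from where it was at the start of the episode above 0.02 m).
It also fails if it takes over 72 s, if anything falls off the work surface, if the arm or the gripper's body presses on something with over 40 N, if the wrist force passes 120 N, or if a joint passes its speed limit or range.

### The arm

A 7-joint arm with a two-finger parallel gripper is mounted at the origin on a cart in front of the work surface, level with it; the furniture and walls round the work are solid. World frame = base frame: x ahead of the robot, y to its left, z up, the work surface at z = 0. Lengths are in mm, angles in rad, forces in N, time in s.
With the tool pointing down it reaches from about 425 to 875 mm from the base axis. Payload 8.4 kg.
Tool frame: the origin (TCP) lies between the finger pads; the fingertips stand nose_length ahead of it and the grasp point (between the pads) lies 11 mm behind it (nose_length is the distance from the TCP to the fingertips, in mm); z points along the fingers, y is the line along which they close (so a half turn about z gives the same grasp; the last joint's range is limited). The gripper opens to 85 mm and grips with 20 to 120 N. Pads are 22 mm wide; open, the fingers measure 114 mm over their backs; the gripper's body (76 mm by 85 mm) begins 54 mm behind the grasp point. The pads swing forward as they close: fully open they stand 13 mm farther back than shut.
Start: joints at [-1.301, 0.333, 0.04, 1.465, -0.013, 1.343, -0.059], TCP at [234.322, 606.265, 239.308] pointing down, gripper open.
Joint ranges: [-2.58, 2.58], [-0.38, 2.09], [-1.3, 1.39], [0.25, 2.4], [-1.5, 4.64], [0.08, 2.09], [-2.65, 2.65]. Speed limits (rad/s): [2.22, 2.22, 2.79, 2.79, 3.14, 3.14, 3.14].

### API

Orientations are given as a 3x3 rotation matrix whose columns are the frame's x, y, z axes.
In Python, from station import observe, read_camera, camera_params, finish_job, nose_length gives the robot as it stands.
- The arm moves only by the tool apply_moves, never from a script. Its argument "rows" is a list that holds one entry, the list of rows, each a list of 4 numbers: the shift along the tool's x, y, z as a fraction of full scale, then the turn about the tool's z as a fraction of full scale. In form: [[[x, y, z, turn], ...]]. A call has 1 to 10 rows; each row shifts and turns the commanded pose from where the row before left it, along the tool's axes as they then stand; what a row does not reach is not made up. Full scale, the value 1, is 50 mm for a shift and 45 degrees for a turn. A row lasts 1/10 s, in which the tool goes at most 50 mm and 8.59 degrees, less where a joint would pass 70% of its speed; a pose out of reach is approached as far as the arm can. A call with a number of a shift or a turn outside -1 to 1 is refused whole. A call with a gripper value outside its range is refused whole. "fingers" is the gripper command: -1 is shut, 1 is fully open, values between are in proportion, set as the call begins (left out, the last holds). The fingers move at their own pace and stop on an object; the grip force is fixed at half the most. Time passes only in rows, so rows that do not move let the fingers close. It gives the time, the measured TCP pose, the force, the opening and the grip force at its end, in the units of the state.
- observe(): the state, without advancing time (a new reading comes with each control period).
- read_camera(name): name is "side" or "top"; returns the picture (420x560x3 uint8, blue, green, red); there is no depth.
- camera_params(name): a dict with "K" (3x3 intrinsics, pixels), "origin" and "rotation" of the camera in the world. Camera axes: x right, y down, z forward; pixel columns grow to the right and rows downward; lengths in mm; the calibration is good to about 2 mm. A picture is of the moment at which its call begins. camera_params takes no time and is no camera call.
- finish_job(): hands the job in; it is judged then, once.
The state is a dict: "clock": time; "joint_positions": joint angles; "joint_vel": joint speeds; "joint_efforts": joint torques, N m; "tcp_pos": TCP position; "orientation": TCP orientation; "contact_force": force on the tool from outside, world axes, zero at the start; "torque": the same for the moment, N m; "finger_gap": finger opening in mm; "grip_force": force on a finger pad.
Only numpy, scipy, OpenCV 4.12 (cv2) and the standard library are available. Lean on these libraries where they do the work, as an engineer would, in place of code of your own. Each camera call takes 0.05 s, during which the arm holds its last target. There are 200 camera calls.

## Working session

There is one attempt and no reset: what is moved stays moved. The work goes in short steps, Python scripts to look and compute and a tool call to move; the robot and the scene stay as the last step left them, time stands still between calls to the robot, and variables do not carry over. Pictures are saved under pics/ and viewed, at most 10 in all, crops included, and the job is handed in when it is done.

Besides the shell and the picture viewer there is one more tool, called after "Request:" by a JSON object that holds its "method" and its "body". apply_moves: Moves the arm, as the interface text tells. Shift numbers are shares of 50 mm and turn numbers shares of 45 degrees, none past 1 either way. Its arguments: {"type":"object","properties":{"rows":{"type":"array","items":{"type":"array","items":{"type":"array","items":{"type":"number"}}}},"fingers":{"type":"number"}},"required":["rows"]}

```bash
mkdir -p pics; ls; python3 - <<'E'
from station import *
import cv2
print(observe()); print(nose_length if not callable(nose_length) else nose_length())
for n in("side","top"):
    cv2.imwrite(f"pics/{n}0.png",read_camera(n)); p=camera_params(n); print(n,p)
E
```

```text
pics
{'clock': 0.0, 'joint_positions': array([-1.30118952,  0.33390707,  0.03991023,  1.46626778, -0.01337834,
        1.34331257, -0.05849561]), 'joint_vel': array([-4.44787550e-04, -2.70764416e-04,  4.42093198e-05,  1.80077339e-03,
        8.39132631e-04, -1.71538484e-03, -2.39398463e-03]), 'joint_efforts': array([-8.71154607e-04, -6.58552694e+01,  1.36471644e+00, -4.05568779e+01,
        1.65955030e-02,  1.27554894e-02,  2.50595201e-05]), 'tcp_pos': array([234.22033771, 605.85678836, 238.4259611 ]), 'orientation': array([[-9.32742935e-01,  3.60541834e-01, -4.51334422e-04],
       [ 3.60542088e-01,  9.32741633e-01, -1.56518435e-03],
       [-1.43336029e-04, -1.62263970e-03, -9.99998673e-01]]), 'contact_force': array([-0.67278496, -0.07853335, -0.15291397]), 'torque': array([0.03850719, 0.05876711, 0.01804149]), 'grip_force': 0.0, 'finger_gap': 85.33196501528735}
8.0
side {'K': array([[503.42325202,   0.        , 277.90877052],
       [  0.        , 503.42325202, 212.38805831],
       [  0.        ,   0.        ,   1.        ]]), 'origin': array([ 215.28746758, -447.36107015,  605.71946004]), 'rotation': array([[ 0.93882082, -0.19350849,  0.28490336],
       [-0.34425639, -0.55163463,  0.75972809],
       [ 0.01014872, -0.81132835, -0.58450261]])}
top {'K': array([[472.8195893 ,   0.        , 272.70183283],
       [  0.        , 472.8195893 , 212.30929393],
       [  0.        ,   0.        ,   1.        ]]), 'origin': array([309.95797285, 247.57480442, 919.822     ]), 'rotation': array([[ 0.02819384, -0.98048552,  0.19455914],
       [-0.9995993 , -0.02814516,  0.00301515],
       [ 0.00251958, -0.19456619, -0.98088616]])}
```

View pics/top0.png

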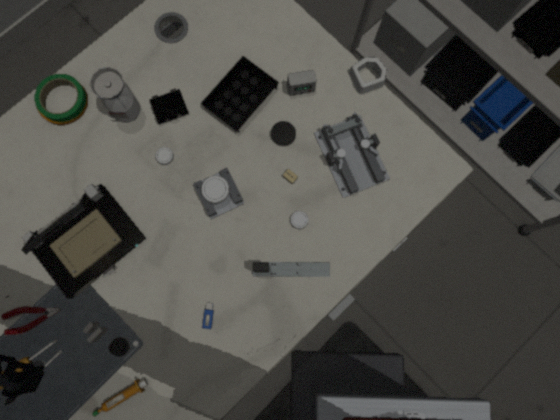

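View pics/side0.png

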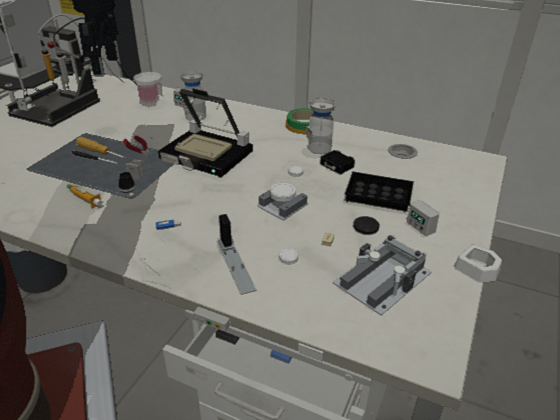

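Puck candidates in the top view are the white disc on the stand (215,187), and smaller white discs on the bench at (165,156) and (300,220). The black lens cap is at (283,133). I choose the largest one, on the stand, and check it in a close crop.

```bash
python3 - <<'E'
import cv2,numpy as np
t=cv2.imread("pics/top0.png"); s=cv2.imread("pics/side0.png")
def c(i,x,y,w,h): return cv2.resize(i[y:y+h,x:x+w],(400,300),interpolation=cv2.INTER_CUBIC)
g=np.vstack([np.hstack([c(t,178,150,80,60),c(t,300,105,120,90)]),np.hstack([c(t,235,230,120,90),c(s,325,215,120,90)])])
g=np.clip(g.astype(float)*1.4,0,255).astype(np.uint8)
cv2.imwrite("pics/crop1.png",g)
E
```

```text
(no output)
```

View pics/crop1.png

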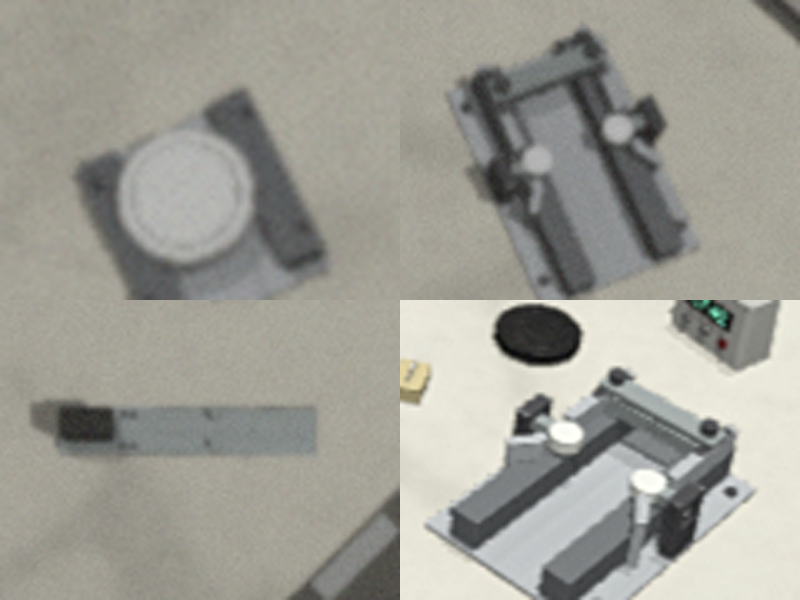

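```bash
cat > h.py <<'E'
import cv2,numpy as np
from station import *
P={n:camera_params(n) for n in("side","top")}
def ray(n,u,v,z):
    p=P[n]; d=p["rotation"]@np.linalg.solve(p["K"],[u,v,1.]); o=p["origin"]
    return o+d*(z-o[2])/d[2]
def proj(n,X):
    p=P[n]; c=p["K"]@(p["rotation"].T@(np.asarray(X,float)-p["origin"])); return c[:2]/c[2]
def grab(n,k=4): return np.mean([read_camera(n).astype(float) for _ in range(k)],0)
def crop(i,x,y,w,h,s): return cv2.resize(np.clip(i[y:y+h,x:x+w]*1.4,0,255).astype(np.uint8),(w*s,h*s),interpolation=cv2.INTER_CUBIC)
E
python3 - <<'E'
from h import *
t=grab("top",6);s=grab("side",6);np.save("t.npy",t);np.save("s.npy",s)
cv2.imwrite("pics/st.png",np.hstack([crop(t,190,160,56,64,7),crop(s,254,176,56,64,7)]))
cv2.imwrite("pics/ne.png",crop(t,306,106,92,98,6))
for n,im,(x,y,w,h) in(("top",t,(240,250,40,35)),("side",s,(210,205,30,45))):
    g=im[y:y+h,x:x+w].max(2); m=(g<55).astype(np.uint8); k,l,st,c=cv2.connectedComponentsWithStats(m); i=1+st[1:,4].argmax()
    u,v=c[i]+[x,y]; pts=np.argwhere(l==i)[:,::-1]+[x,y]; print(n,u,v,st[i],cv2.minAreaRect(pts.astype(np.float32)),ray(n,u,v,65 if n=="top" else 36).round(1))
for n,u,v in(("top",215.4,189.4),): print("puck",ray(n,u,v,38))
for u,v,z in((329,262,3),(329,276,3)): print(ray("top",u,v,z))
E
```

```text
top 260.22424242424245 267.0969696969697 [ 12  12  17  11 165] ((260.0, 267.0), (10.0, 16.0), 90.0) [378.3 269.8  65. ]
side 225.02287581699346 230.32679738562092 [  9   9  13  33 306] ((224.96041870117188, 230.10397338867188), (32.040199279785156, 10.248882293701172), 84.2894058227539) [381.6 272.3  36. ]
puck [526.51889331 361.47907069  38.        ]
[396.84940378 138.61859441   3.        ]
[369.91485983 138.48316531   3.        ]
```

View pics/st.png

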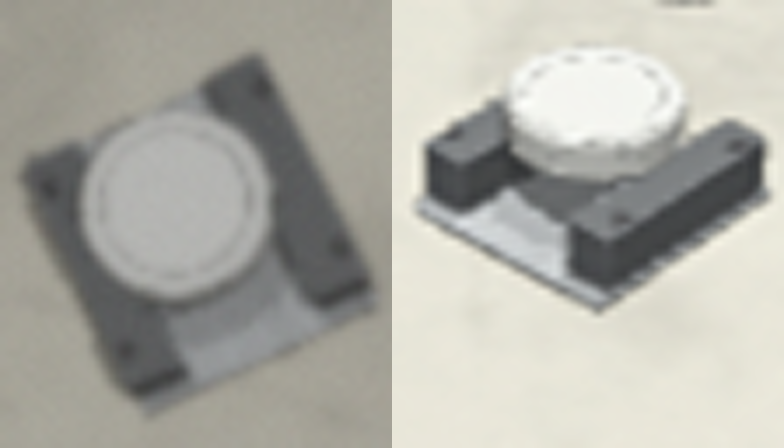

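View pics/ne.png

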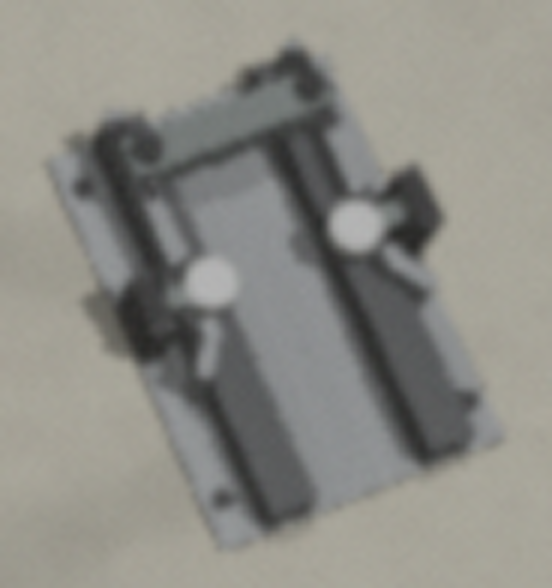

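Top crops show the stand's four rail screws at crop (48,187), (127,347), (263,90) and (338,247), with the puck well inside. The nest opens toward lower right, with clip noses at crop (212,281) and (356,226), base front corners at (220,550) and (503,440), and the stop bar at the upper left.

```bash
cat >> h.py <<'E'
def tri(a,b):
    A=np.zeros((3,3));y=np.zeros(3)
    for n,(u,v) in(("top",a),("side",b)):
        p=P[n]; d=p["rotation"]@np.linalg.solve(p["K"],[u,v,1.]);d/=np.linalg.norm(d);M=np.eye(3)-np.outer(d,d);A+=M;y+=M@p["origin"]
    X=np.linalg.solve(A,y); return X,np.linalg.norm(proj("top",X)-a),np.linalg.norm(proj("side",X)-b)
def blob(im,n,x,y,w,h,lo):
    m=(im[y:y+h,x:x+w].min(2)>lo).astype(np.uint8);k,l,st,c=cv2.connectedComponentsWithStats(m);i=1+st[1:,4].argmax();return c[i]+[x,y],st[i]
E
python3 - <<'E'
from h import *
t=np.load("t.npy");s=np.load("s.npy")
S=lambda U,V,s,x,y:((U+.5)/s-.5+x,(V+.5)/s-.5+y)
ang=lambda d:np.degrees(np.arctan2(d[1],d[0])).round(2)
h=[ray("top",*S(*p,7,190,160),24) for p in((48,187),(127,347),(263,90),(338,247))]
print("stand",np.mean(h,0).round(1),ang(h[0]-h[1]),ang(h[2]-h[3]),ang(h[0]-h[2])-90, [np.linalg.norm(h[a]-h[b]).round(1) for a,b in((0,1),(2,3),(0,2))])
hs=[ray("side",*S(*p,7,254-56,176),24) for p in((456+0,132),(737,146),(620,217))]
print("side stand holes",np.round(hs,1), ang(hs[1]-hs[2]))
m=(t[160:224,190:246].min(2)); print("puck thr",np.percentile(m,[50,80,90,97]))
for n,im,b in(("top",t,(190,160,56,64)),("side",s,(254,170,60,60))):
    x,y,w,hh=b; g=im[y:y+hh,x:x+w]; 
print("clips")
c=[]
for a,b in(((212,281),(374.8,256.1)),((356,226),(399.4,269.6))):
    X,e,f=tri(np.array(S(*a,6,306,106)),np.array(b)); c.append(X);print(X.round(1),e,f)
print("mid",((c[0]+c[1])/2).round(1),"axis",ang(c[0]-c[1])-90)
q=[ray("top",*S(*p,6,306,106),4) for p in((220,550),(503,440),(48,165))]
print("base",np.round(q,1),"axis",ang(q[2]-q[0]),ang(q[0]-q[1])-90,np.linalg.norm(q[2]-q[0]),np.linalg.norm(q[0]-q[1]))
d=(q[2]-q[0])/np.linalg.norm(q[2]-q[0]);print("front mid",(q[0]+q[1])/2,"origin", (q[0]+q[1])/2+75*d, "origin from clips",(c[0]+c[1])/2-3*d)
# slot edges: profile across at several x
o=(q[0]+q[1])/2; l=np.array([-d[1],d[0],0])
for xx in(10,20,30,40):
    pr=[]
    for yy in np.arange(-40,41,2.):
        X=o+d*xx+l*yy; X[2]=24; u,v=proj("top",X); pr.append(int(cv2.getRectSubPix(t.astype(np.float32).mean(2),(1,1),(u,v))[0,0]))
    print(xx,pr)
E
```

```text
stand [527.7 359.5  24. ] 28.65 27.23 26.92 [np.float64(51.1), np.float64(50.2), np.float64(65.7)]
side stand holes [[491.  379.2  24. ]
 [567.  344.7  24. ]
 [521.3 322.   24. ]] 26.38
puck thr [107.         110.16666667 120.83333333 127.33333333]
clips
[609.7 119.8  32.1] 0.054827376758140076 0.06164218405653848
[629.6  72.8  34.5] 0.18643719966810984 0.2176399347624711
mid [619.6  96.3  33.3] axis 22.930000000000007
base [[526.1 113.    4. ]
 [566.5  18.5   4. ]
 [659.  171.6   4. ]] axis 23.77 23.159999999999997 145.18159930171439 102.81946158997927
front mid [546.3035706   65.77757024   4.        ] origin [614.94355567  96.00260043   4.        ] origin from clips [616.86964459  95.06506038  33.27460987]
10 [72, 66, 64, 65, 65, 65, 65, 64, 63, 55, 41, 36, 45, 61, 78, 93, 101, 104, 104, 103, 102, 102, 101, 102, 103, 103, 102, 101, 99, 91, 77, 68, 66, 65, 65, 66, 65, 62, 48, 41, 49]
20 [95, 83, 72, 66, 64, 64, 65, 65, 62, 56, 41, 36, 46, 59, 75, 91, 101, 103, 103, 102, 102, 101, 101, 102, 103, 102, 100, 100, 99, 93, 79, 69, 66, 65, 65, 67, 66, 62, 50, 39, 47]
30 [96, 83, 69, 64, 64, 64, 64, 65, 63, 56, 43, 37, 43, 59, 73, 90, 100, 103, 103, 102, 101, 101, 101, 102, 102, 102, 101, 99, 98, 92, 79, 67, 64, 65, 65, 66, 65, 60, 49, 39, 49]
40 [99, 86, 71, 65, 64, 64, 64, 64, 62, 54, 41, 36, 42, 59, 76, 93, 101, 102, 102, 102, 102, 102, 101, 101, 102, 102, 100, 100, 98, 90, 76, 67, 65, 65, 65, 65, 64, 62, 51, 40, 46]
```

```bash
python3 - <<'E'
from h import *
t=np.load("t.npy");s=np.load("s.npy");g=t.astype(np.float32).mean(2)
px=lambda X:int(cv2.getRectSubPix(g,(1,1),tuple(map(float,proj("top",X))))[0,0])
a=np.radians(27.2);d=np.array([np.cos(a),np.sin(a),0]);l=np.array([-d[1],d[0],0]);o=np.array([527.7,359.5,24])
for xx in(-34,-31,-28,32): print("stand",xx,[px(o+d*xx+l*y) for y in range(-44,45,2)])
# puck: white top rim circle
g8=np.clip(g[160:224,190:246],0,255)
m=(g8>111).astype(np.uint8);m=cv2.morphologyEx(m,cv2.MORPH_OPEN,np.ones((3,3)));k,lb,st,c=cv2.connectedComponentsWithStats(m);i=1+st[1:,4].argmax()
cn=max(cv2.findContours((lb==i).astype(np.uint8),0,1)[0],key=cv2.contourArea);print(c[i]+[190,160],st[i]);e=cv2.fitEllipse(cn);print(e, ray("top",e[0][0]+190,e[0][1]+160,36))
for x in range(20,-131,-10) : pass
o=np.array([380,270,3.])
for dd in(40,60,80,100,120): print("sp",dd,[px(o+[x,-dd,0]) for x in range(-24,25,2)])
print("tip",[px(o+[1,-y,0]) for y in range(116,146,2)])
E
```

```text
stand -34 [107, 107, 102, 89, 73, 65, 63, 61, 61, 61, 61, 61, 63, 77, 95, 105, 103, 99, 100, 99, 99, 97, 95, 96, 97, 98, 98, 97, 98, 98, 100, 98, 79, 67, 64, 64, 64, 63, 64, 65, 66, 77, 96, 110, 115]
stand -31 [107, 107, 103, 91, 75, 67, 65, 65, 65, 65, 65, 64, 64, 75, 91, 98, 95, 91, 91, 91, 92, 91, 91, 90, 91, 93, 93, 92, 92, 92, 92, 90, 80, 69, 65, 66, 65, 64, 63, 63, 66, 74, 92, 109, 115]
stand -28 [108, 107, 104, 92, 72, 59, 58, 62, 65, 65, 65, 64, 66, 73, 84, 91, 90, 88, 88, 90, 90, 91, 91, 90, 91, 91, 92, 91, 91, 91, 91, 87, 77, 68, 66, 66, 64, 60, 55, 57, 63, 73, 91, 108, 115]
stand 32 [116, 115, 115, 107, 87, 70, 64, 63, 64, 64, 63, 63, 61, 70, 88, 101, 103, 103, 103, 104, 109, 113, 116, 115, 108, 107, 104, 101, 98, 95, 97, 99, 86, 73, 68, 66, 67, 67, 66, 66, 70, 81, 95, 106, 108]
[222.33220626 177.80557904] [  12    0   44   42 1183]
((33.414276123046875, 18.196640014648438), (37.58111572265625, 48.26860046386719), 55.84520721435547) [549.72263799 347.41212351  36.        ]
sp 40 [111, 112, 112, 112, 111, 104, 94, 93, 95, 96, 95, 95, 93, 93, 95, 94, 94, 94, 94, 96, 106, 113, 115, 115, 116]
sp 60 [114, 114, 114, 114, 114, 109, 98, 95, 95, 96, 96, 94, 93, 95, 96, 95, 94, 94, 93, 95, 103, 112, 115, 116, 115]
sp 80 [114, 114, 115, 114, 114, 112, 101, 95, 94, 97, 96, 94, 94, 94, 95, 96, 95, 95, 94, 93, 97, 109, 115, 115, 115]
sp 100 [115, 115, 115, 114, 114, 113, 108, 100, 97, 97, 97, 95, 95, 95, 97, 97, 95, 95, 95, 92, 91, 107, 115, 115, 116]
sp 120 [114, 115, 114, 115, 115, 114, 111, 105, 100, 98, 98, 96, 96, 95, 96, 97, 98, 97, 96, 95, 95, 105, 112, 115, 116]
tip [95, 96, 95, 96, 96, 97, 96, 97, 101, 110, 114, 115, 115, 115, 115]
```

```bash
cat >> h.py <<'E'
def go(x,y,z,yaw):
    "tool shift (units of 50mm) after a turn to blade yaw (deg); tool x points against the blade"
    o=observe();R=o["orientation"];cy=np.degrees(np.arctan2(R[1,0],R[0,0]));w=(yaw+180-cy+180)%360-180
    d=np.array([x,y,z])-o["tcp_pos"];a=np.radians(yaw+180);tx=np.array([np.cos(a),np.sin(a),0]);ty=np.array([tx[1],-tx[0],0])
    print("t",round(o["clock"],2),"tcp",o["tcp_pos"].round(1),"F",o["contact_force"].round(2),"gap",round(o["finger_gap"],1),"turn units",round(-w/45,3),"then shift units",(np.array([d@tx,d@ty,-d[2]])/50).round(3), "q7",o["joint_positions"][6].round(2))
E
python3 -c "
from h import *
go(380.3,268.1,130,-88.4)"
```

```text
t 0.7 tcp [234.3 606.3 239.3] F [0.12 0.1  0.05] gap 85.4 turn units 1.495 then shift units [-6.842  2.73   2.187] q7 -0.06
```

Request:
{"method": "apply_moves", "body": {"rows": [[[0,0,0,0.187],[0,0,0,0.187],[0,0,0,0.187],[0,0,0,0.187],[0,0,0,0.187],[0,0,0,0.187],[0,0,0,0.187],[0,0,0,0.187]]], "fingers": 1}}

```text
clock: 1.5
tcp_pos: [234.3, 606.3, 239.3]
orientation: [[-0.021, 1.0, -0.0], [1.0, 0.021, 0.0], [0.0, -0.0, -1.0]]
contact_force: [-0.3, 0.6, 0.7]
finger_gap: 85.0
grip_force: 0.0
```

```bash
python3 -c "
from h import *
go(380.3,268.1,130,-88.4)"
```

```text
t 1.5 tcp [234.3 606.3 239.3] F [-0.27  0.62  0.7 ] gap 85.0 turn units -0.009 then shift units [-6.843  2.731  2.187] q7 -1.2
```

Request:
{"method": "apply_moves", "body": {"rows": [[[-0.684,0.273,0.218,0],[-0.684,0.273,0.218,0],[-0.684,0.273,0.218,0],[-0.684,0.273,0.218,0],[-0.684,0.273,0.218,0],[-0.684,0.273,0.218,0],[-0.684,0.273,0.218,0],[-0.684,0.273,0.218,0],[-0.684,0.273,0.218,0],[-0.684,0.273,0.218,0]]]}}

```text
clock: 2.5
tcp_pos: [380.5, 266.8, 130.2]
orientation: [[-0.027, 1.0, 0.0], [1.0, 0.027, 0.001], [0.001, 0.0, -1.0]]
contact_force: [0.6, 0.3, -0.8]
finger_gap: 85.6
grip_force: 0.0
```

Request:
{"method": "apply_moves", "body": {"rows": [[[0,0,0,0],[0,0,0,0]]]}}

```text
clock: 2.7
tcp_pos: [380.2, 267.7, 130.5]
orientation: [[-0.025, 1.0, -0.0], [1.0, 0.025, 0.0], [0.0, -0.0, -1.0]]
contact_force: [-0.6, 0.5, -0.0]
finger_gap: 85.4
grip_force: 0.0
```

```bash
python3 -c "
from h import *
go(380.3,268.1,30,-88.4)"
```

```text
t 2.7 tcp [380.2 267.7 130.5] F [-0.65  0.48 -0.01] gap 85.4 turn units -0.004 then shift units [9.000e-03 2.000e-03 2.009e+00] q7 -0.66
```

Descend, then close.

Request:
{"method": "apply_moves", "body": {"rows": [[[0,0,0.3,0],[0,0,0.3,0],[0,0,0.3,0],[0,0,0.3,0],[0,0,0.3,0],[0,0,0.3,0],[0,0,0.2,0],[0,0,0,0]]]}}

```text
clock: 3.5
tcp_pos: [379.1, 268.5, 29.4]
orientation: [[-0.028, 1.0, -0.001], [1.0, 0.028, -0.001], [-0.001, -0.001, -1.0]]
contact_force: [0.0, -0.2, -0.6]
finger_gap: 85.7
grip_force: 0.0
```

Request:
{"method": "apply_moves", "body": {"rows": [[[0,0,0,0],[0,0,0,0],[0,0,0,0],[0,0,0,0],[0,0,0,0],[0,0,0,0],[0,0,0,0],[0,0,0,0],[0,0,0,0],[0,0,0,0]]], "fingers": -1}}

```text
clock: 4.5
tcp_pos: [380.3, 268.3, 30.7]
orientation: [[-0.027, 1.0, 0.0], [1.0, 0.027, 0.001], [0.001, 0.0, -1.0]]
contact_force: [-0.3, -1.0, 6.5]
finger_gap: 15.7
grip_force: 59.0
```

```bash
python3 -c "
from h import *
go(380.3,268.1,30,-88.4);print(observe()['grip_force'],observe()['torque'])"
```

```text
t 4.5 tcp [380.3 268.3  30.7] F [-0.34 -1.01  6.48] gap 15.7 turn units -0.001 then shift units [-0.005 -0.     0.015] q7 -0.59
58.99172902107239 [-0.12973166  0.22004957 -0.01067466]
```

Request:
{"method": "apply_moves", "body": {"rows": [[[0,0,-0.2,0],[0,0,-0.3,0],[0,0,-0.3,0],[0,0,-0.3,0],[0,0,-0.1,-0.184],[0,0,0,-0.184],[0,0,0,-0.184],[0,0,0,-0.184],[0,0,0,-0.184],[0,0,0,-0.184]]]}}

```text
clock: 5.5
tcp_pos: [379.9, 267.9, 90.7]
orientation: [[-0.783, 0.622, -0.0], [0.622, 0.783, -0.0], [-0.0, -0.0, -1.0]]
contact_force: [-0.2, 0.3, -1.3]
finger_gap: 15.4
grip_force: 58.5
```

Request:
{"method": "apply_moves", "body": {"rows": [[[0,0,0,-0.184],[0,0,0,-0.184],[0,0,0,-0.184],[0,0,0,-0.184],[0,0,0,-0.184],[0,0,0,-0.184],[0,0,0,-0.184],[0,0,0,-0.184],[0,0,0,0],[0,0,0,0]]]}}

```text
clock: 6.5
tcp_pos: [380.0, 267.9, 90.5]
orientation: [[-0.889, -0.457, -0.0], [-0.457, 0.889, -0.0], [0.0, -0.0, -1.0]]
contact_force: [0.4, -1.6, -1.5]
finger_gap: 15.6
grip_force: 58.5
```

```bash
python3 - <<'E'
from h import *
t=grab("top",4);np.save("t2.npy",t)
g=t.astype(np.float32).mean(2)
go(367.5,278.7,90,27.6)
o=observe();R=o["orientation"];p=o["tcp_pos"];d=-R[:,0];l=R[:,1]*1.;z=p[2]-30.5+3
l=np.cross([0,0,1],d)
B=lambda x,y:np.array([p[0],p[1],z])+[*(d*x+l*y)[:2],0]
px=lambda X:int(cv2.getRectSubPix(g,(1,1),tuple(map(float,proj("top",X))))[0,0])
for x in(50,65,90,110,125): print(x,[px(B(x,y)) for y in range(-24,25,2)])
for y in(-8,0,8): print("tip",y,[px(B(x,y)) for x in range(116,150,2)])
print("grip F",o["grip_force"],R.round(3).tolist())
u,v=proj("top",B(66,0)); cv2.imwrite("pics/a.png",crop(t,int(u)-50,int(v)-37,100,75,8))
E
```

```text
t 6.7 tcp [380.  268.   90.4] F [ 0.11  1.14 -1.26] gap 15.0 turn units -0.006 then shift units [0.122 0.305 0.007] q7 1.37
50 [38, 36, 36, 37, 38, 38, 39, 38, 38, 37, 38, 38, 38, 39, 39, 39, 39, 39, 40, 41, 40, 41, 41, 40, 41]
65 [39, 39, 38, 36, 36, 37, 39, 41, 47, 46, 50, 53, 54, 55, 54, 53, 54, 55, 55, 55, 55, 53, 54, 54, 54]
90 [48, 46, 48, 46, 47, 48, 47, 48, 48, 48, 47, 47, 49, 47, 46, 46, 47, 47, 47, 47, 46, 46, 46, 46, 47]
110 [46, 45, 45, 45, 44, 44, 45, 45, 45, 45, 44, 45, 44, 44, 45, 44, 44, 45, 44, 44, 44, 43, 45, 44, 43]
125 [44, 43, 42, 43, 43, 43, 42, 43, 42, 41, 42, 42, 42, 41, 41, 43, 41, 41, 42, 40, 39, 41, 41, 41, 40]
tip -8 [43, 44, 43, 43, 42, 43, 41, 41, 40, 39, 38, 38, 36, 43, 60, 73, 79]
tip 0 [43, 44, 43, 42, 43, 41, 41, 42, 41, 39, 38, 37, 48, 75, 95, 102, 113]
tip 8 [43, 41, 43, 44, 42, 40, 39, 39, 39, 39, 37, 42, 59, 86, 114, 141, 151]
grip F 58.495463132858276 [[-0.888, -0.459, -0.0], [-0.459, 0.888, -0.0], [0.0, -0.0, -1.0]]
```

View pics/a.png

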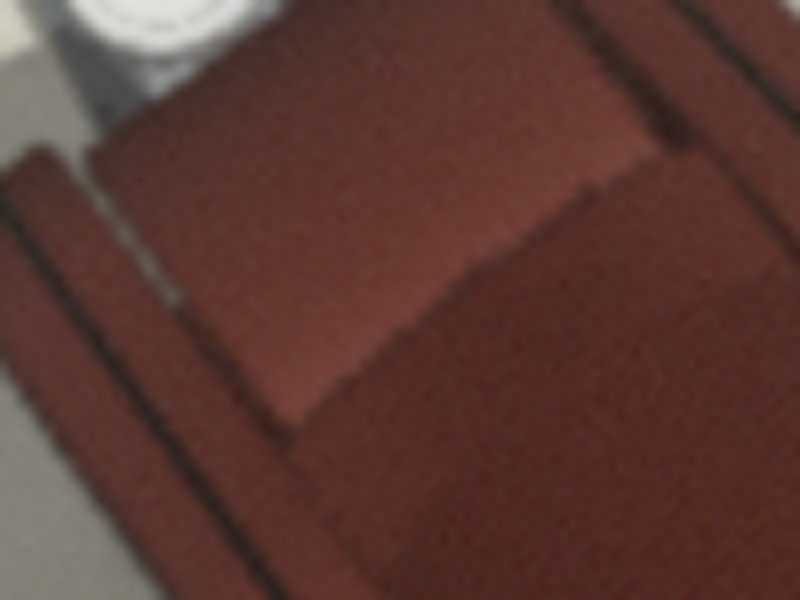

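The arm hides the blade in the top view, so I use the side view.

```bash
cat > sp.py <<'E'
from h import *
def measure(name):
    s=grab("side",3);g=s.astype(np.float32)
    o=observe();R=o["orientation"];p=o["tcp_pos"];d=-R[:,0];l=np.cross([0,0,1],d);z=p[2]-30.5+3
    B=lambda x,y:np.array([p[0],p[1],z])+[*(d*x+l*y)[:2],0]
    gg=g.mean(2);px=lambda X:int(cv2.getRectSubPix(gg,(1,1),tuple(map(float,proj("side",X))))[0,0])
    for x in(50,65,90,110,125): print(x,[px(B(x,y)) for y in range(-24,25,2)])
    for y in(-8,0,8): print("tip",y,[px(B(x,y)) for x in range(116,150,2)])
    u,v=proj("side",B(66,0)); x0,y0=int(u)-50,int(v)-37; x0=max(0,x0);y0=max(0,y0); im=crop(s,x0,y0,100,75,8)
    for X in(B(132,14),B(132,-14),B(72,9),B(72,-9)):
        a=(np.array(proj("side",X))-[x0,y0]+.5)*8-.5; cv2.drawMarker(im,tuple(a.astype(int).tolist()),(0,0,255),0,14,1)
    cv2.imwrite(name,im)
measure("pics/b.png")
E
python3 sp.py
```

```text
50 [115, 115, 114, 110, 102, 108, 126, 126, 113, 88, 83, 82, 83, 83, 84, 84, 83, 83, 86, 98, 111, 115, 116, 111, 99]
65 [112, 112, 113, 109, 99, 103, 124, 131, 132, 132, 132, 126, 107, 87, 83, 84, 83, 82, 87, 97, 108, 112, 112, 112, 112]
90 [121, 88, 59, 49, 60, 99, 128, 133, 132, 131, 129, 129, 130, 131, 132, 133, 133, 127, 107, 98, 106, 111, 111, 111, 112]
110 [90, 82, 77, 67, 71, 105, 128, 133, 133, 131, 130, 130, 131, 131, 132, 132, 131, 130, 133, 146, 165, 172, 172, 170, 170]
125 [133, 143, 157, 157, 131, 115, 125, 131, 131, 131, 130, 130, 130, 131, 132, 132, 131, 130, 132, 148, 162, 167, 168, 168, 168]
tip -8 [132, 132, 132, 132, 132, 131, 130, 135, 154, 175, 182, 183, 182, 182, 182, 182, 181]
tip 0 [130, 131, 131, 131, 130, 130, 131, 138, 153, 172, 183, 183, 182, 182, 182, 182, 182]
tip 8 [131, 131, 131, 131, 131, 130, 130, 136, 153, 163, 168, 176, 179, 179, 179, 179, 181]
```

View pics/b.png

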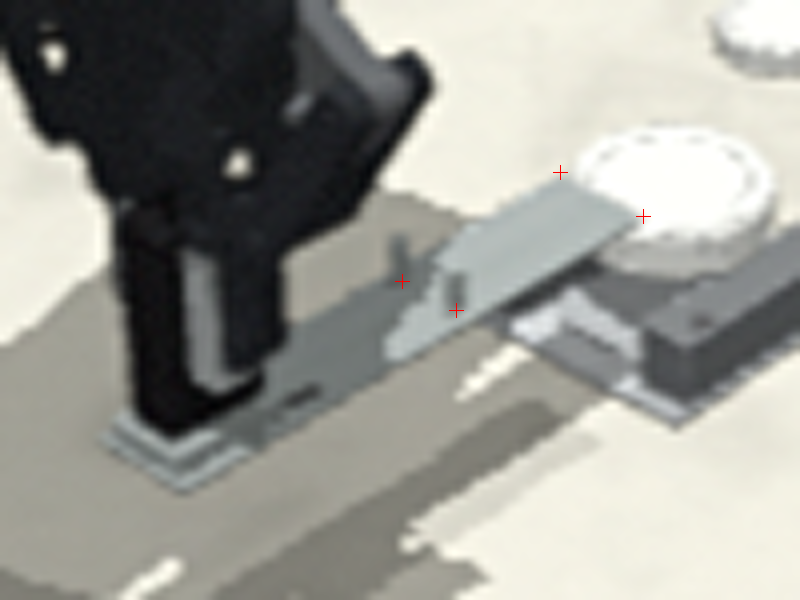

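```bash
python3 - <<'E'
from h import *
print("side puck",ray("side",283.07,189.4,38),"top puck",ray("top",214.7,188.7,38), tri(np.array((214.7,188.7)),np.array((283.07,189.4))))
s=np.load("s.npy").min(2)[165:215,260:310];m=(s>200).astype(np.uint8)
k,l,st,c=cv2.connectedComponentsWithStats(m)
for i in range(1,k):
    if st[i,4]>40: print(st[i]+[260,165,0,0,0],c[i]+[260,165])
P0=np.array([527.3,362,38]);a=np.linspace(0,6.283,200)
q=np.array([proj("side",P0+[27*np.cos(b),27*np.sin(b),z]) for b in a for z in(0,-14)]);print("pred side extents",q.min(0),q.max(0))
q=np.array([proj("top",P0+[27*np.cos(b),27*np.sin(b),z]) for b in a for z in(0,-14)]);print("pred top extents",q.min(0),q.max(0))
E
```

```text
side puck [529.94147935 363.10556296  38.        ] top puck [527.86200759 362.8935376   38.        ] (array([528.76679118, 362.66756102,  38.26059807]), np.float64(0.5033961681507598), np.float64(0.4694133883041372))
pred side extents [268.93066334 182.8613972 ] [295.18410306 202.97849031]
pred top extents [201.07397534 175.41382241] [229.85040831 204.28711599]
```

```bash
python3 -c "
from h import *
go(366.9,278.9,41.5,27.4)"
```

```text
t 6.85 tcp [380.  268.   90.3] F [-0.24 -0.02 -1.33] gap 15.1 turn units 0.0 then shift units [0.132 0.313 0.976] q7 1.37
```

Request:
{"method": "apply_moves", "body": {"rows": [[[0.066,0.156,0,0],[0.066,0.157,0,0],[0,0,0.2,0],[0,0,0.3,0],[0,0,0.3,0],[0,0,0.176,0],[0,0,0,0],[0,0,0,0]]]}}

```text
clock: 7.65
tcp_pos: [367.0, 278.9, 41.5]
orientation: [[-0.887, -0.461, -0.0], [-0.461, 0.887, -0.0], [0.0, -0.0, -1.0]]
contact_force: [0.4, -0.2, -0.6]
finger_gap: 15.3
grip_force: 58.5
```

```bash
python3 - <<'E'
from h import *
go(528.5-103*.888,362.6-103*.460,41.5,27.4)
E
```

```text
t 7.65 tcp [367.  278.9  41.5] F [ 0.36 -0.2  -0.58] gap 15.3 turn units 0.001 then shift units [-1.579e+00 -0.000e+00  1.000e-03] q7 1.36
```

Request:
{"method": "apply_moves", "body": {"rows": [[[-0.2,0,0,0],[-0.2,0,0,0],[-0.2,0,0,0],[-0.2,0,0,0],[-0.2,0,0,0],[-0.2,0,0,0],[-0.15,0,0,0],[-0.13,0,0,0],[0,0,0,0],[0,0,0,0]]]}}

```text
clock: 8.65
tcp_pos: [432.4, 312.9, 41.4]
orientation: [[-0.887, -0.461, -0.0], [-0.461, 0.887, -0.0], [0.001, -0.0, -1.0]]
contact_force: [-0.3, 0.0, -0.4]
finger_gap: 14.9
grip_force: 58.5
```

```bash
sed -i 's/^measure.*/import sys;measure(sys.argv[1])/' sp.py; python3 sp.py pics/c.png >/dev/null; python3 -c "
from h import *
go(528.5-101*.888,362.6-101*.460,41.5,27.4)"
```

```text
t 8.8 tcp [432.2 312.9  41.5] F [ 0.33 -0.5  -1.17] gap 15.4 turn units 0.002 then shift units [-0.147 -0.003 -0.   ] q7 1.43
```

View pics/c.png

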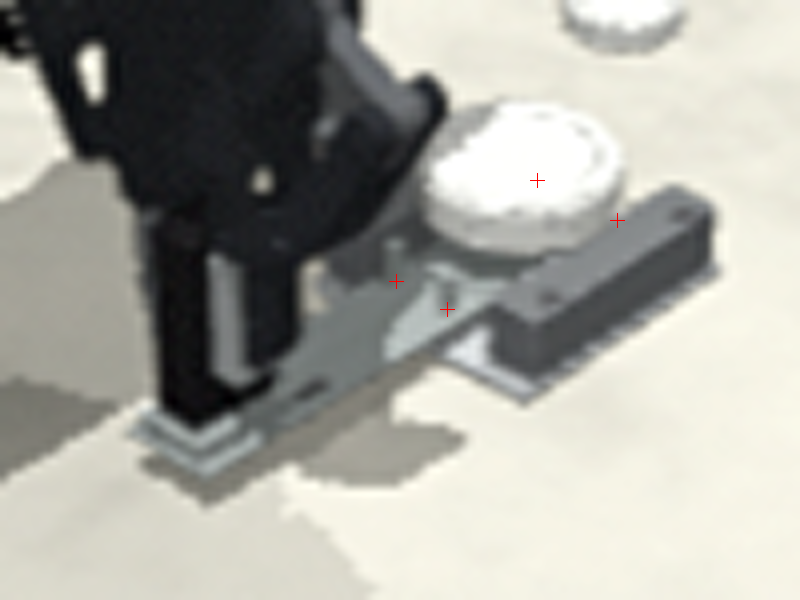

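The blade is in the slot, with the pins at about (396,250) and (447,285) just behind the puck, as intended.

Request:
{"method": "apply_moves", "body": {"rows": [[[0,0,-0.06,0],[-0.03,0,0,0],[-0.03,0,0,0],[-0.03,0,0,0],[-0.03,0,0,0],[0,0,0,0],[0,0,-0.05,0],[0,0,-0.05,0],[0,0,-0.03,0],[0,0,-0.03,0]]]}}

```text
clock: 9.8
tcp_pos: [437.9, 315.8, 52.7]
orientation: [[-0.887, -0.461, -0.0], [-0.461, 0.887, 0.0], [0.0, 0.0, -1.0]]
contact_force: [0.7, -0.8, -2.2]
finger_gap: 15.5
grip_force: 58.4
```

Request:
{"method": "apply_moves", "body": {"rows": [[[0,0,-0.03,0],[0,0,-0.05,0],[0,0,-0.08,0],[0,0,-0.1,0],[0,0,-0.1,0],[0,0,-0.1,0],[0,0,-0.06,0],[0,0,0,0],[0,0,0,0],[0,0,0,0]]]}}

```text
clock: 10.8
tcp_pos: [437.7, 315.7, 78.3]
orientation: [[-0.887, -0.461, -0.0], [-0.461, 0.887, -0.0], [0.0, -0.0, -1.0]]
contact_force: [0.5, -0.4, -2.9]
finger_gap: 15.2
grip_force: 58.4
```

```bash
python3 sp.py pics/d.png >/dev/null; python3 -c "
from h import *
go(616-150*.916,95.2-150*.4,95,23.6);print(observe()['torque'])"
```

```text
t 10.95 tcp [437.8 315.7  78.3] F [ 0.17 -0.07 -1.96] gap 15.3 turn units 0.086 then shift units [ 1.498 -5.467 -0.334] q7 1.42
[-0.05444659  0.03313893 -0.02331305]
```

View pics/d.png

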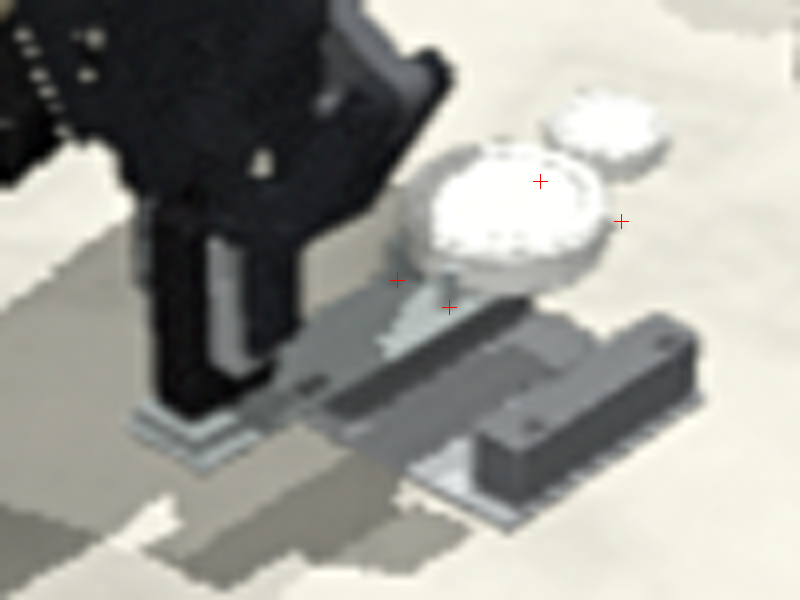

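The puck rides level on the blade against the pins, clear of the stand. I carry it gently to the nest.

Request:
{"method": "apply_moves", "body": {"rows": [[[0,0,-0.11,0.029],[0,0,-0.11,0.029],[0,0,-0.11,0.028],[0.027,-0.1,0,0],[0.055,-0.2,0,0],[0.082,-0.3,0,0],[0.082,-0.3,0,0],[0.082,-0.3,0,0],[0.082,-0.3,0,0],[0.082,-0.3,0,0]]]}}

```text
clock: 11.95
tcp_pos: [451.6, 221.8, 95.0]
orientation: [[-0.917, -0.4, -0.0], [-0.4, 0.917, -0.0], [0.0, -0.0, -1.0]]
contact_force: [0.9, -0.3, -2.9]
finger_gap: 15.4
grip_force: 58.4
```

Request:
{"method": "apply_moves", "body": {"rows": [[[0.082,-0.3,0,0],[0.082,-0.3,0,0],[0.082,-0.3,0,0],[0.082,-0.3,0,0],[0.082,-0.3,0,0],[0.082,-0.3,0,0],[0.082,-0.3,0,0],[0.082,-0.3,0,0],[0.082,-0.3,0,0],[0.082,-0.3,0,0]]]}}

```text
clock: 12.95
tcp_pos: [473.9, 68.3, 95.1]
orientation: [[-0.916, -0.4, 0.0], [-0.4, 0.916, 0.0], [-0.0, -0.0, -1.0]]
contact_force: [-0.2, -0.2, -1.9]
finger_gap: 15.7
grip_force: 58.4
```

Request:
{"method": "apply_moves", "body": {"rows": [[[0.082,-0.3,0,0],[0.055,-0.2,0,0],[0.03,-0.1,0,0],[0.019,-0.067,0,0],[0,0,0,0],[0,0,0,0]]]}}

```text
clock: 13.55
tcp_pos: [478.6, 35.9, 95.0]
orientation: [[-0.916, -0.401, -0.0], [-0.401, 0.916, 0.0], [0.0, 0.0, -1.0]]
contact_force: [0.1, 0.9, -3.0]
finger_gap: 14.8
grip_force: 58.4
```

```bash
cat > nv.py <<'E'
from h import *
# side view: puck top blob, nest rail/clip points, and puck-on-blade prediction
s=grab("side",4);np.save("s3.npy",s)
o=observe();R=o["orientation"];p=o["tcp_pos"];d=-R[:,0];l=np.cross([0,0,1],d)
c=np.array([p[0],p[1],p[2]-30.5+3])+[*(d*100)[:2],0]
a=np.linspace(0,6.283,120);q=np.array([proj("side",c+[27*np.cos(b),27*np.sin(b),z]) for b in a for z in(0,14)])
x0,y0=q.min(0).astype(int)-12;x1,y1=q.max(0).astype(int)+12
print("pred",q.min(0).round(1),q.max(0).round(1))
m=(s[y0:y1,x0:x1].min(2)>190).astype(np.uint8);k,lb,st,cc=cv2.connectedComponentsWithStats(m);i=1+st[1:,4].argmax();print("white",st[i]+[x0,y0,0,0,0],cc[i]+[x0,y0])
cv2.imwrite("pics/e.png",crop(s,300,165,140,150,5)) if 0 else None
E
python3 nv.py; python3 -c "
from h import *
go(616-150*.916,95.2-150*.4,95,23.6)"
```

```text
pred [352.5 244.2] [387.5 272.9]
white [365 245  22  20 169] [377.07692308 256.85798817]
t 13.75 tcp [478.7  35.8  95. ] F [ 1.16 -0.43 -1.01] gap 15.2 turn units 0.001 then shift units [ 0.006 -0.01  -0.   ] q7 1.89
```

Request:
{"method": "apply_moves", "body": {"rows": [[[0,0,0.08,0],[0,0,0.16,0],[0,0,0.16,0],[0,0,0.16,0],[0,0,0.12,0],[0,0,0.06,0],[0,0,0.04,0],[0,0,0.04,0],[0,0,0.03,0],[0,0,0.03,0]]]}}

```text
clock: 14.75
tcp_pos: [478.9, 35.4, 51.1]
orientation: [[-0.916, -0.4, 0.0], [-0.4, 0.916, 0.0], [-0.0, 0.0, -1.0]]
contact_force: [-0.3, 1.2, -0.8]
finger_gap: 15.3
grip_force: 58.4
```

Request:
{"method": "apply_moves", "body": {"rows": [[[0,0,0.03,0],[0,0,0.04,0],[0,0,0,0],[0,0,0,0]]]}}

```text
clock: 15.15
tcp_pos: [478.7, 35.3, 47.5]
orientation: [[-0.916, -0.4, -0.0], [-0.4, 0.916, -0.0], [0.0, -0.0, -1.0]]
contact_force: [-0.5, -0.3, -1.8]
finger_gap: 15.3
grip_force: 58.4
```

```bash
cat > f.py <<'E'
from h import *
N=np.array([616,95.2]);d=np.array([.9164,.4003]);l=np.array([-d[1],d[0]])
def st():
    o=observe();F=o["contact_force"];e=o["tcp_pos"][:2]-N
    print("t",round(o["clock"],2),"nest x,y",(e@d).round(2),(e@l).round(2),"z",o["tcp_pos"][2].round(2),"F along,lat,z",(F[:2]@d).round(2),(F[:2]@l).round(2),F[2].round(2),"T",o["torque"].round(3))
st()
E
python3 f.py; python3 - <<'E'
from h import *
s=grab("side",4);t=grab("top",2)
cv2.imwrite("pics/e.png",np.hstack([crop(s,325,205,100,120,5)[:, :],np.zeros((600,0,3),np.uint8)]))
E
```

```text
t 15.15 nest x,y -149.77 0.06 z 47.53 F along,lat,z -0.57 -0.08 -1.77 T [-0.027 -0.017  0.033]
```

Request:
{"method": "apply_moves", "body": {"rows": [[[-0.04,0,0,0],[-0.06,0,0,0],[-0.06,0,0,0],[-0.06,0,0,0],[-0.06,0,0,0],[-0.06,0,0,0],[-0.06,0,0,0],[-0.06,0,0,0],[-0.06,0,0,0],[-0.04,0,0,0]]]}}

```text
clock: 16.45
tcp_pos: [504.7, 46.7, 47.5]
orientation: [[-0.916, -0.4, 0.0], [-0.4, 0.916, -0.0], [-0.0, -0.0, -1.0]]
contact_force: [0.0, -0.4, -1.0]
finger_gap: 15.5
grip_force: 58.5
```

```bash
cat >> f.py <<'E'
v=[]
for _ in range(4): read_camera("side"); v.append(observe()["contact_force"])
v=np.mean(v,0); print("mean F along,lat,z",(v[:2]@d).round(2),(v[:2]@l).round(2),v[2].round(2))
E
python3 f.py
```

```text
t 16.45 nest x,y -121.44 0.14 z 47.52 F along,lat,z -0.13 -0.42 -0.99 T [-0.056  0.13  -0.006]
mean F along,lat,z 0.14 0.29 -1.28
```

Request:
{"method": "apply_moves", "body": {"rows": [[[-0.04,0,0,0],[-0.04,0,0,0],[-0.04,0,0,0],[-0.04,0,0,0],[-0.04,0,0,0],[-0.04,0,0,0]]]}}

```text
clock: 17.25
tcp_pos: [515.2, 51.3, 47.4]
orientation: [[-0.916, -0.4, -0.001], [-0.4, 0.916, -0.0], [0.001, 0.0, -1.0]]
contact_force: [-3.4, -0.3, -0.6]
finger_gap: 15.5
grip_force: 58.6
```

```bash
python3 f.py
```

```text
t 17.25 nest x,y -110.0 0.12 z 47.37 F along,lat,z -3.2 1.12 -0.62 T [-0.244  0.638 -0.052]
mean F along,lat,z -0.84 -0.32 -1.37
```

Request:
{"method": "apply_moves", "body": {"rows": [[[-0.04,0,0,0],[-0.04,0,0,0],[-0.04,0,0,0],[-0.04,0,0,0],[-0.04,0,0,0],[-0.04,0,0,0]]]}}

```text
clock: 18.05
tcp_pos: [526.6, 56.3, 47.5]
orientation: [[-0.916, -0.4, 0.0], [-0.4, 0.916, -0.0], [-0.0, -0.0, -1.0]]
contact_force: [-1.4, -0.9, -0.7]
finger_gap: 15.4
grip_force: 58.5
```

```bash
python3 f.py
```

```text
t 18.05 nest x,y -97.49 0.1 z 47.52 F along,lat,z -1.68 -0.22 -0.67 T [-0.142  0.388 -0.092]
mean F along,lat,z -0.89 0.2 -1.39
```

Request:
{"method": "apply_moves", "body": {"rows": [[[-0.03,0,0,0],[-0.03,0,0,0],[-0.03,0,0,0],[-0.02,0,0,0],[0,0,0,0]]]}}

```text
clock: 18.75
tcp_pos: [531.7, 58.5, 47.6]
orientation: [[-0.916, -0.4, 0.0], [-0.4, 0.916, 0.0], [-0.0, -0.0, -1.0]]
contact_force: [-0.5, -0.4, -1.2]
finger_gap: 15.4
grip_force: 58.5
```

```bash
python3 f.py
```

```text
t 18.75 nest x,y -91.95 0.08 z 47.58 F along,lat,z -0.63 -0.17 -1.2 T [-0.082  0.145 -0.05 ]
mean F along,lat,z -0.21 0.3 -0.83
```

Request:
{"method": "apply_moves", "body": {"rows": [[[-0.01,0,0,0],[-0.01,0,0,0],[-0.01,0,0,0],[-0.01,0,0,0]]]}}

```text
clock: 19.35
tcp_pos: [533.2, 59.1, 47.5]
orientation: [[-0.916, -0.4, -0.0], [-0.4, 0.916, -0.0], [0.0, 0.0, -1.0]]
contact_force: [-1.6, -0.5, -0.7]
finger_gap: 15.5
grip_force: 58.5
```

```bash
python3 f.py
```

```text
t 19.35 nest x,y -90.33 0.11 z 47.48 F along,lat,z -1.63 0.21 -0.67 T [-0.121  0.284 -0.005]
mean F along,lat,z -0.44 0.19 -1.22
```

Request:
{"method": "apply_moves", "body": {"rows": [[[-0.01,0,0,0],[-0.01,0,0,0],[-0.01,0,0,0],[-0.01,0,0,0]]]}}

```text
clock: 19.95
tcp_pos: [535.2, 60.0, 47.6]
orientation: [[-0.916, -0.4, 0.0], [-0.4, 0.916, -0.0], [-0.0, -0.0, -1.0]]
contact_force: [-1.8, 0.9, -1.6]
finger_gap: 15.4
grip_force: 58.5
```

```bash
python3 f.py
```

```text
t 19.95 nest x,y -88.18 0.08 z 47.55 F along,lat,z -1.26 1.55 -1.57 T [-0.044  0.3    0.04 ]
mean F along,lat,z -0.53 -0.07 -0.97
```

```bash
python3 - <<'E'
from h import *
N=np.array([616,95.2]);d=np.array([.9164,.4003]);l=np.array([-d[1],d[0]])
S=lambda U,V:np.array(((U+.5)/6-.5+306,(V+.5)/6-.5+106))
for a,b in((S(165,178),(385,242.9)),(S(325,108),(416.5,256.1))):
    X,e,f=tri(a,np.array(b));q=X[:2]-N;print(X.round(1),"nest",q@d,q@l,e,f)
t=np.load("t.npy").astype(np.float32).mean(2)
for z in(24,36,40):
  for y in(-8,0,8):
    print(z,y,[(x,int(cv2.getRectSubPix(t,(1,1),tuple(map(float,proj("top",[*(N+d*x+l*y),z]))))[0,0])) for x in range(30,66,2)])
E
```

```text
[640.  136.9  40.9] nest 38.65806810337208 28.587150219500298 0.7866525408765639 0.864708865995597
[667.3  84.   44. ] nest 42.56207434668293 -30.77772108771097 0.6644864204481391 0.7615833983880418
24 -8 [(30, 100), (32, 95), (34, 89), (36, 88), (38, 88), (40, 87), (42, 81), (44, 64), (46, 58), (48, 66), (50, 79), (52, 85), (54, 86), (56, 85), (58, 85), (60, 86), (62, 91), (64, 94)]
24 0 [(30, 98), (32, 93), (34, 90), (36, 90), (38, 89), (40, 87), (42, 77), (44, 61), (46, 55), (48, 64), (50, 79), (52, 84), (54, 86), (56, 86), (58, 86), (60, 87), (62, 92), (64, 99)]
24 8 [(30, 99), (32, 93), (34, 90), (36, 89), (38, 89), (40, 87), (42, 80), (44, 63), (46, 52), (48, 62), (50, 75), (52, 83), (54, 85), (56, 85), (58, 86), (60, 86), (62, 92), (64, 102)]
36 -8 [(30, 65), (32, 62), (34, 62), (36, 61), (38, 58), (40, 53), (42, 50), (44, 59), (46, 76), (48, 84), (50, 86), (52, 86), (54, 86), (56, 85), (58, 81), (60, 78), (62, 80), (64, 95)]
36 0 [(30, 91), (32, 90), (34, 89), (36, 89), (38, 84), (40, 66), (42, 54), (44, 60), (46, 74), (48, 83), (50, 85), (52, 87), (54, 86), (56, 87), (58, 91), (60, 99), (62, 107), (64, 113)]
36 8 [(30, 90), (32, 89), (34, 90), (36, 87), (38, 77), (40, 61), (42, 53), (44, 62), (46, 78), (48, 86), (50, 85), (52, 85), (54, 86), (56, 87), (58, 90), (60, 96), (62, 104), (64, 112)]
40 -8 [(30, 53), (32, 51), (34, 50), (36, 51), (38, 49), (40, 47), (42, 53), (44, 69), (46, 81), (48, 86), (50, 86), (52, 86), (54, 86), (56, 80), (58, 71), (60, 70), (62, 82), (64, 95)]
40 0 [(30, 90), (32, 90), (34, 90), (36, 87), (38, 74), (40, 58), (42, 56), (44, 68), (46, 81), (48, 85), (50, 86), (52, 86), (54, 87), (56, 90), (58, 96), (60, 102), (62, 109), (64, 114)]
40 8 [(30, 89), (32, 89), (34, 89), (36, 83), (38, 69), (40, 54), (42, 57), (44, 73), (46, 83), (48, 85), (50, 85), (52, 85), (54, 86), (56, 88), (58, 93), (60, 102), (62, 110), (64, 114)]
```

Request:
{"method": "apply_moves", "body": {"rows": [[[-0.01,0,0,0],[-0.01,0,0,0],[-0.01,0,0,0],[-0.01,0,0,0],[-0.01,0,0,0]]]}}

```text
clock: 20.65
tcp_pos: [537.6, 61.0, 47.6]
orientation: [[-0.916, -0.4, 0.0], [-0.4, 0.916, 0.0], [-0.0, -0.0, -1.0]]
contact_force: [0.2, 0.3, -1.6]
finger_gap: 15.1
grip_force: 58.5
```

```bash
python3 f.py
```

```text
t 20.65 nest x,y -85.55 0.05 z 47.6 F along,lat,z 0.27 0.23 -1.57 T [ 0.003 -0.037 -0.014]
mean F along,lat,z 0.18 -0.22 -1.33
```

Request:
{"method": "apply_moves", "body": {"rows": [[[-0.004,0,0,0],[-0.004,0,0,0],[-0.004,0,0,0]]]}}

```text
clock: 21.15
tcp_pos: [537.9, 61.2, 47.5]
orientation: [[-0.916, -0.4, -0.0], [-0.4, 0.916, -0.0], [0.0, 0.0, -1.0]]
contact_force: [-1.0, -0.3, -1.9]
finger_gap: 15.5
grip_force: 58.5
```

```bash
python3 f.py
```

```text
t 21.15 nest x,y -85.17 0.12 z 47.51 F along,lat,z -1.06 0.13 -1.88 T [-0.06   0.026  0.001]
mean F along,lat,z -0.2 0.21 -0.87
```

Request:
{"method": "apply_moves", "body": {"rows": [[[-0.004,0,0,0],[-0.004,0,0,0],[-0.004,0,0,0]]]}}

```text
clock: 21.65
tcp_pos: [538.4, 61.4, 47.5]
orientation: [[-0.916, -0.4, -0.0], [-0.4, 0.916, -0.0], [0.0, -0.0, -1.0]]
contact_force: [0.1, 0.2, -1.4]
finger_gap: 15.2
grip_force: 58.5
```

```bash
python3 f.py
```

```text
t 21.65 nest x,y -84.62 0.08 z 47.5 F along,lat,z 0.16 0.17 -1.45 T [-0.042  0.047 -0.028]
mean F along,lat,z 0.24 0.52 -0.8
```

Request:
{"method": "apply_moves", "body": {"rows": [[[-0.004,0,0,0],[-0.004,0,0,0],[-0.004,0,0,0]]]}}

```text
clock: 22.15
tcp_pos: [539.0, 61.7, 47.5]
orientation: [[-0.916, -0.4, 0.0], [-0.4, 0.916, -0.0], [0.0, -0.0, -1.0]]
contact_force: [-0.2, 0.3, -1.7]
finger_gap: 15.2
grip_force: 58.5
```

```bash
python3 f.py
```

```text
t 22.15 nest x,y -83.96 0.07 z 47.53 F along,lat,z -0.02 0.34 -1.66 T [ 0.05   0.029 -0.013]
mean F along,lat,z 0.37 0.33 -1.48
```

Request:
{"method": "apply_moves", "body": {"rows": [[[-0.004,0,0,0],[-0.004,0,0,0],[-0.004,0,0,0]]]}}

```text
clock: 22.65
tcp_pos: [539.5, 61.9, 47.5]
orientation: [[-0.916, -0.4, -0.0], [-0.4, 0.916, -0.0], [0.0, 0.0, -1.0]]
contact_force: [-0.1, -0.9, -1.9]
finger_gap: 15.1
grip_force: 58.5
```

```bash
python3 f.py
```

```text
t 22.65 nest x,y -83.44 0.16 z 47.47 F along,lat,z -0.46 -0.8 -1.91 T [-0.007  0.104  0.08 ]
mean F along,lat,z -0.34 0.56 -0.95
```

Request:
{"method": "apply_moves", "body": {"rows": [[[-0.004,0,0,0],[-0.004,0,0,0],[-0.004,0,0,0]]]}}

```text
clock: 23.15
tcp_pos: [540.1, 62.1, 47.5]
orientation: [[-0.916, -0.4, 0.0], [-0.4, 0.916, -0.0], [-0.0, -0.0, -1.0]]
contact_force: [-0.2, 0.3, -0.4]
finger_gap: 15.3
grip_force: 58.5
```

```bash
python3 f.py
```

```text
t 23.15 nest x,y -82.74 0.07 z 47.54 F along,lat,z -0.06 0.36 -0.38 T [ 0.013  0.051 -0.021]
mean F along,lat,z -0.09 0.01 -1.15
```

Request:
{"method": "apply_moves", "body": {"rows": [[[-0.004,0,0,0],[-0.004,0,0,0],[-0.004,0,0,0]]]}}

```text
clock: 23.65
tcp_pos: [540.6, 62.4, 47.5]
orientation: [[-0.916, -0.4, -0.0], [-0.4, 0.916, -0.0], [0.0, 0.0, -1.0]]
contact_force: [-1.3, -0.0, -0.9]
finger_gap: 15.2
grip_force: 58.5
```

```bash
python3 f.py; python3 nv.py; python3 - <<'E'
from h import *
s=np.load("s3.npy"); cv2.imwrite("pics/f.png",crop(s,345,205,100,75,8))
E
```

```text
t 23.65 nest x,y -82.22 0.13 z 47.48 F along,lat,z -1.2 0.5 -0.93 T [-0.047  0.114  0.003]
mean F along,lat,z -0.21 0.29 -1.07
pred [374.7 248.5] [407.4 275.2]
white [390 257  13  10  42] [397.16666667 262.45238095]
```

View pics/f.png

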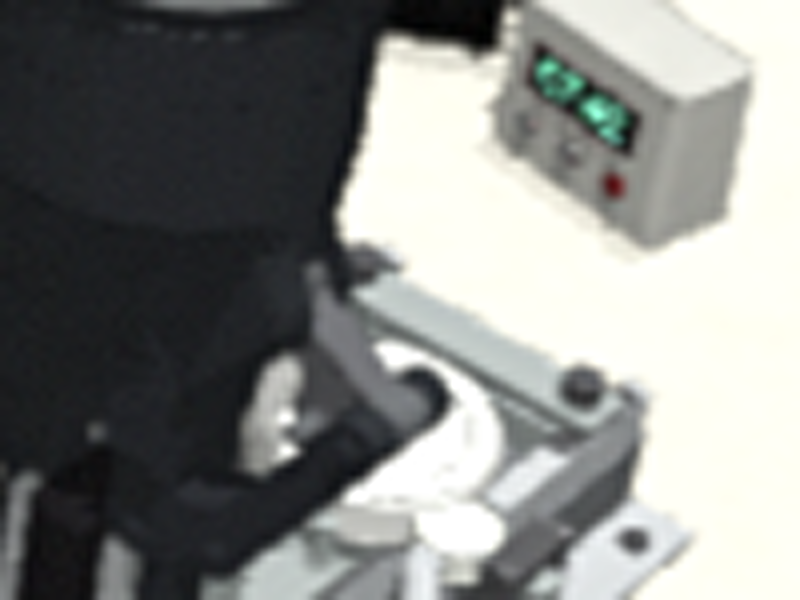

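The puck sits flat against the pins, right edge at crop (503,430), a small gap before the bar. I continue feeling for the stop.

Request:
{"method": "apply_moves", "body": {"rows": [[[-0.004,0,0,0],[-0.004,0,0,0],[-0.004,0,0,0]]]}}

```text
clock: 24.35
tcp_pos: [541.2, 62.6, 47.5]
orientation: [[-0.916, -0.4, -0.0], [-0.4, 0.916, -0.0], [0.0, -0.0, -1.0]]
contact_force: [-0.0, -0.3, -1.3]
finger_gap: 15.4
grip_force: 58.5
```

```bash
python3 f.py
```

```text
t 24.35 nest x,y -81.57 0.1 z 47.52 F along,lat,z -0.1 -0.23 -1.27 T [-0.057  0.128 -0.   ]
mean F along,lat,z -0.49 -0.15 -1.27
```

Request:
{"method": "apply_moves", "body": {"rows": [[[-0.004,0,0,0],[-0.004,0,0,0],[-0.004,0,0,0]]]}}

```text
clock: 24.85
tcp_pos: [541.7, 62.9, 47.5]
orientation: [[-0.916, -0.4, -0.0], [-0.4, 0.916, -0.0], [0.0, 0.0, -1.0]]
contact_force: [0.2, -0.5, -0.5]
finger_gap: 15.4
grip_force: 58.5
```

```bash
python3 f.py
```

```text
t 24.85 nest x,y -81.01 0.14 z 47.49 F along,lat,z 0.04 -0.54 -0.46 T [-0.041  0.164 -0.021]
mean F along,lat,z -0.21 0.01 -1.15
```

Request:
{"method": "apply_moves", "body": {"rows": [[[-0.004,0,0,0],[-0.004,0,0,0],[-0.004,0,0,0]]]}}

```text
clock: 25.35
tcp_pos: [542.2, 63.1, 47.5]
orientation: [[-0.916, -0.4, -0.0], [-0.4, 0.916, -0.0], [0.0, 0.0, -1.0]]
contact_force: [-1.0, -0.2, -0.6]
finger_gap: 15.2
grip_force: 58.5
```

```bash
python3 f.py
```

```text
t 25.35 nest x,y -80.46 0.11 z 47.49 F along,lat,z -1.0 0.24 -0.63 T [-0.08   0.183 -0.029]
mean F along,lat,z -0.88 0.43 -1.01
```

Request:
{"method": "apply_moves", "body": {"rows": [[[-0.004,0,0,0],[-0.004,0,0,0],[-0.004,0,0,0]]]}}

```text
clock: 25.85
tcp_pos: [542.6, 63.3, 47.5]
orientation: [[-0.916, -0.4, -0.001], [-0.4, 0.916, -0.0], [0.001, 0.0, -1.0]]
contact_force: [-2.6, -0.2, -0.1]
finger_gap: 14.9
grip_force: 58.6
```

```bash
python3 f.py
```

```text
t 25.85 nest x,y -80.06 0.12 z 47.45 F along,lat,z -2.47 0.84 -0.08 T [-0.221  0.54  -0.08 ]
mean F along,lat,z -2.45 -0.41 -0.53
```

Request:
{"method": "apply_moves", "body": {"rows": [[[-0.003,0,0,0],[-0.003,0,0,0]]]}}

```text
clock: 26.25
tcp_pos: [542.8, 63.3, 47.4]
orientation: [[-0.916, -0.4, -0.001], [-0.4, 0.916, -0.0], [0.001, 0.0, -1.0]]
contact_force: [-4.2, -1.8, 0.2]
finger_gap: 15.0
grip_force: 58.7
```

```bash
python3 f.py
```

```text
t 26.25 nest x,y -79.84 0.07 z 47.41 F along,lat,z -4.59 0.05 0.24 T [-0.401  0.807 -0.056]
mean F along,lat,z -4.28 -0.11 0.06
```

Request:
{"method": "apply_moves", "body": {"rows": [[[-0.003,0,0,0],[-0.003,0,0,0],[-0.003,0,0,0],[0,0,0,0],[0,0,0,0]]]}}

```text
clock: 26.95
tcp_pos: [543.0, 63.4, 47.4]
orientation: [[-0.916, -0.4, -0.001], [-0.4, 0.916, -0.0], [0.001, 0.0, -1.0]]
contact_force: [-5.2, -3.3, 1.2]
finger_gap: 15.5
grip_force: 58.8
```

```bash
python3 f.py
```

```text
t 26.95 nest x,y -79.65 0.04 z 47.36 F along,lat,z -6.07 -0.99 1.23 T [-0.565  1.176 -0.077]
mean F along,lat,z -5.75 -0.28 0.76
```

Request:
{"method": "apply_moves", "body": {"rows": [[[-0.003,0,0,0],[-0.002,0,0,0],[0,0,0,0],[0,0,0,0],[0,0,0,0],[0,0,0,0],[0,0,0,0],[0,0,0,0]]]}}

```text
clock: 27.95
tcp_pos: [543.1, 63.4, 47.4]
orientation: [[-0.916, -0.4, -0.001], [-0.4, 0.916, -0.0], [0.001, 0.0, -1.0]]
contact_force: [-6.0, -3.1, 1.8]
finger_gap: 15.7
grip_force: 58.8
```

```bash
python3 f.py
```

```text
t 27.95 nest x,y -79.54 0.01 z 47.35 F along,lat,z -6.73 -0.44 1.77 T [-0.646  1.286 -0.081]
mean F along,lat,z -6.81 -0.16 1.32
```

Request:
{"method": "apply_moves", "body": {"rows": [[[0.006,0,0,0],[0.01,0,0,0],[0.02,0,0,0],[0.04,0,0,0],[0.1,0,0,0],[0.15,0,0,0],[0.15,0,0,0],[0.15,0,0,0],[0.15,0,0,0],[0.15,0,0,0]]]}}

```text
clock: 29.15
tcp_pos: [500.7, 45.0, 47.6]
orientation: [[-0.916, -0.4, 0.0], [-0.4, 0.916, 0.0], [-0.0, 0.0, -1.0]]
contact_force: [-0.5, 0.6, -1.8]
finger_gap: 15.0
grip_force: 58.5
```

Request:
{"method": "apply_moves", "body": {"rows": [[[0.2,0,0,0],[0.2,0,0,0],[0.2,0,0,0],[0.2,0,0,0],[0.1,0,0,0],[0.05,0,0,0],[0,0,0,0]]]}}

```text
clock: 29.85
tcp_pos: [457.8, 26.2, 47.6]
orientation: [[-0.916, -0.4, 0.0], [-0.4, 0.916, 0.0], [-0.0, 0.0, -1.0]]
contact_force: [-0.5, -1.2, -0.9]
finger_gap: 15.6
grip_force: 58.5
```

```bash
python3 f.py
```

```text
t 29.85 nest x,y -172.63 0.12 z 47.63 F along,lat,z -0.93 -0.92 -0.88 T [-0.021  0.022  0.034]
mean F along,lat,z 0.32 0.2 -1.18
```

Request:
{"method": "apply_moves", "body": {"rows": [[[0,0,-0.1,0],[0,0,-0.3,0],[0,0,-0.3,0],[0,0,-0.3,0],[0,0,0,0]]]}}

```text
clock: 30.55
tcp_pos: [459.3, 26.4, 99.4]
orientation: [[-0.916, -0.4, 0.003], [-0.4, 0.916, 0.001], [-0.003, -0.0, -1.0]]
contact_force: [0.2, -0.0, -1.7]
finger_gap: 14.9
grip_force: 58.5
```

Request:
{"method": "apply_moves", "body": {"rows": [[[-0.051,0.506,0,0],[-0.051,0.506,0,0],[-0.051,0.506,0,0],[-0.051,0.506,0,0],[-0.051,0.506,0,0],[-0.051,0.506,0,0],[-0.051,0.506,0,0],[-0.051,0.506,0,0],[-0.051,0.506,0,0],[-0.051,0.506,0,0]]]}}

```text
clock: 31.55
tcp_pos: [379.2, 269.1, 96.8]
orientation: [[-0.916, -0.4, -0.001], [-0.4, 0.916, -0.0], [0.001, -0.0, -1.0]]
contact_force: [0.0, 0.1, -0.9]
finger_gap: 15.6
grip_force: 58.6
```

```bash
python3 f.py;python3 -c "
from h import *
go(380.3,268,33,-88.4)"; python3 - <<'E'
from h import *
s=grab("side",3);np.save("s5.npy",s)
# puck at nest: compare white extents with seated prediction
N=np.array([616,95.2]);d=np.array([.9164,.4003])
for x in(17,20,23):
    c=np.array([*(N+d*x),38]);q=np.array([proj("side",c+[27*np.cos(b),27*np.sin(b),0]) for b in np.linspace(0,6.28,90)]);print(x,q.min(0).round(1),q.max(0).round(1))
g=s.min(2);x0,y0=365,238
m=(g[y0:285,x0:420]>200).astype(np.uint8);k,l,st,c=cv2.connectedComponentsWithStats(m)
for i in range(1,k):
    if st[i,4]>20: print(st[i]+[x0,y0,0,0,0],c[i].round(1)+[x0,y0])
E
```

```text
t 31.55 nest x,y -147.37 254.13 z 96.81 F along,lat,z 0.03 0.06 -0.92 T [ 0.001 -0.033  0.041]
mean F along,lat,z 0.15 0.6 -1.22
t 31.75 tcp [379.5 268.3  96.8] F [ 0.6  -1.23 -1.39] gap 15.0 turn units 2.491 then shift units [-0.007  0.015  1.277] q7 1.3
17 [375.7 247. ] [407.6 267.6]
20 [376.8 246.3] [408.6 266.8]
23 [377.9 245.6] [409.6 266. ]
```

Request:
{"method": "apply_moves", "body": {"rows": [[[0,0,0,0.178],[0,0,0,0.178],[0,0,0,0.178],[0,0,0,0.178],[0,0,0,0.178],[0,0,0,0.178],[0,0,0,0.178],[0,0,0,0.178],[0,0,0,0.178],[0,0,0,0.178]]]}}

```text
clock: 32.9
tcp_pos: [380.2, 267.4, 97.5]
orientation: [[-0.546, 0.838, -0.0], [0.838, 0.546, -0.0], [0.0, -0.0, -1.0]]
contact_force: [0.0, -0.1, -1.2]
finger_gap: 15.3
grip_force: 58.6
```

Request:
{"method": "apply_moves", "body": {"rows": [[[0,0,0,0.178],[0,0,0,0.178],[0,0,0,0.178],[0,0,0,0.178],[0,0,0,0],[0,0,0.2,0],[0,0,0.4,0],[0,0,0.4,0],[0,0,0.2,0],[0,0,0,0]]]}}

```text
clock: 33.9
tcp_pos: [379.1, 267.2, 36.0]
orientation: [[-0.027, 1.0, -0.002], [1.0, 0.027, -0.002], [-0.002, -0.002, -1.0]]
contact_force: [0.7, -1.1, -0.8]
finger_gap: 15.1
grip_force: 58.6
```

```bash
python3 f.py; python3 - <<'E'
from h import *
N=np.array([616,95.2]);d=np.array([.9164,.4003]);l=np.array([-d[1],d[0]])
go(380,268,30.5,-88.4)
t=grab("top",3);g=t.astype(np.float32).mean(2);gs=grab("side",3).astype(np.float32).mean(2)
for n,im in(("top",g),("side",gs)):
  f=lambda x,y:int(cv2.getRectSubPix(im,(1,1),tuple(map(float,proj(n,[*(N+d*x+l*y),38]))))[0,0])
  print(n,"along",[(x,f(x,0)) for x in range(-14,56,2)])
  print("across",[(y,f(20,y)) for y in range(-36,37,2)])
E
```

```text
t 33.9 nest x,y -148.24 252.44 z 35.98 F along,lat,z 0.21 -1.25 -0.77 T [-0.01  -0.009  0.032]
mean F along,lat,z -0.21 0.23 -1.12
t 34.1 tcp [380.4 268.6  38.3] F [-0.77 -0.02 -0.9 ] gap 15.6 turn units -0.003 then shift units [-0.012 -0.009  0.155] q7 -0.61
top along [(-14, 106), (-12, 98), (-10, 107), (-8, 128), (-6, 144), (-4, 146), (-2, 144), (0, 151), (2, 154), (4, 154), (6, 155), (8, 154), (10, 154), (12, 154), (14, 154), (16, 154), (18, 154), (20, 155), (22, 155), (24, 156), (26, 154), (28, 155), (30, 155), (32, 155), (34, 154), (36, 150), (38, 148), (40, 147), (42, 135), (44, 107), (46, 102), (48, 107), (50, 106), (52, 106), (54, 106)]
across [(-36, 122), (-34, 123), (-32, 123), (-30, 119), (-28, 109), (-26, 120), (-24, 143), (-22, 143), (-20, 142), (-18, 151), (-16, 153), (-14, 154), (-12, 154), (-10, 154), (-8, 154), (-6, 155), (-4, 154), (-2, 154), (0, 155), (2, 155), (4, 154), (6, 155), (8, 155), (10, 154), (12, 154), (14, 154), (16, 154), (18, 150), (20, 148), (22, 146), (24, 130), (26, 100), (28, 82), (30, 98), (32, 119), (34, 123), (36, 110)]
side along [(-14, 112), (-12, 115), (-10, 133), (-8, 155), (-6, 170), (-4, 180), (-2, 181), (0, 180), (2, 183), (4, 184), (6, 183), (8, 183), (10, 184), (12, 183), (14, 183), (16, 183), (18, 183), (20, 183), (22, 183), (24, 183), (26, 183), (28, 183), (30, 183), (32, 183), (34, 183), (36, 182), (38, 178), (40, 176), (42, 184), (44, 168), (46, 125), (48, 107), (50, 124), (52, 132), (54, 133)]
across [(-36, 129), (-34, 157), (-32, 157), (-30, 139), (-28, 130), (-26, 164), (-24, 182), (-22, 180), (-20, 170), (-18, 181), (-16, 183), (-14, 183), (-12, 183), (-10, 183), (-8, 183), (-6, 183), (-4, 183), (-2, 183), (0, 183), (2, 183), (4, 183), (6, 183), (8, 183), (10, 183), (12, 183), (14, 184), (16, 183), (18, 184), (20, 180), (22, 183), (24, 185), (26, 154), (28, 125), (30, 147), (32, 157), (34, 161), (36, 164)]
```

Request:
{"method": "apply_moves", "body": {"rows": [[[0,0,0.06,0],[0,0,0.04,0],[0,0,0.02,0],[0,0,0.01,0],[0,0,0.01,0],[0,0,0,0],[0,0,0,0]]]}}

```text
clock: 35.1
tcp_pos: [379.8, 268.1, 30.7]
orientation: [[-0.025, 1.0, -0.0], [1.0, 0.025, -0.0], [-0.0, -0.0, -1.0]]
contact_force: [-1.0, -1.9, 5.5]
finger_gap: 15.3
grip_force: 59.6
```

```bash
python3 f.py
```

```text
t 35.1 nest x,y -147.21 253.02 z 30.75 F along,lat,z -1.73 -1.36 5.49 T [-0.466  0.522  0.065]
mean F along,lat,z -3.21 -0.75 5.48
```

On the bench, so I release and rise clear.

Request:
{"method": "apply_moves", "body": {"rows": [[[0,0,0,0],[0,0,0,0],[0,0,0,0],[0,0,0,0],[0,0,0,0],[0,0,0,0],[0,0,0,0],[0,0,0,0],[0,0,0,0],[0,0,0,0]]], "fingers": 1}}

```text
clock: 36.3
tcp_pos: [379.9, 268.3, 30.5]
orientation: [[-0.025, 1.0, -0.0], [1.0, 0.025, -0.0], [-0.0, -0.0, -1.0]]
contact_force: [-0.3, 0.8, -0.1]
finger_gap: 85.3
grip_force: 0.0
```

Request:
{"method": "apply_moves", "body": {"rows": [[[0,0,-0.1,0],[0,0,-0.2,0],[0,0,-0.3,0],[0,0,-0.4,0],[0,0,-0.4,0],[0,0,-0.4,0],[0,0,-0.2,0],[0,0,0,0],[0,0,0,0],[0,0,0,0]]]}}

```text
clock: 37.3
tcp_pos: [379.4, 267.8, 129.6]
orientation: [[-0.025, 1.0, -0.001], [1.0, 0.025, -0.001], [-0.001, -0.001, -1.0]]
contact_force: [-0.7, 0.2, 0.2]
finger_gap: 85.3
grip_force: 0.0
```

```bash
python3 f.py; python3 - <<'E'
from h import *
s=grab("side",2); 
g=s.max(2)[190:260,205:250]; m=(g<60).astype(np.uint8);k,l,st,c=cv2.connectedComponentsWithStats(m)
for i in range(1,k):
  if st[i,4]>40: print(st[i]+[205,190,0,0,0],c[i]+[205,190])
gs=s.astype(np.float32).mean(2)
for dd in(50,90,120): print(dd,[int(cv2.getRectSubPix(gs,(1,1),tuple(map(float,proj("side",[380+.028*dd+x,268-dd,3]))))[0,0]) for x in range(-24,25,2)])
E
```

```text
t 37.3 nest x,y -147.71 252.91 z 129.58 F along,lat,z -0.56 0.52 0.23 T [-0.03  -0.069  0.02 ]
mean F along,lat,z -0.19 -0.17 -0.38
[219 214  13  33 326] [224.78527607 229.97852761]
50 [150, 150, 160, 168, 168, 149, 133, 130, 130, 131, 130, 128, 129, 130, 131, 132, 131, 130, 133, 146, 164, 171, 170, 170, 170]
90 [169, 169, 170, 171, 165, 133, 129, 130, 131, 131, 129, 129, 130, 131, 133, 132, 131, 130, 134, 151, 167, 171, 171, 170, 170]
120 [170, 170, 170, 171, 159, 128, 128, 131, 132, 131, 130, 130, 131, 132, 133, 133, 131, 129, 131, 143, 165, 171, 170, 170, 170]
```

The spatula stands flat, as it did at the start, and the puck is seated, so I hand in.

```bash
python3 -c "
from station import *
print(finish_job())"
```

```text
the job is handed in; nothing more can be done
None
```

I handed in the job; the verdict was not shown. The puck was held on the depth stop with a 6–7 N push for over half a second and was still in its seated place on camera after I drew the spatula out. The spatula stands upright on the bench at its starting spot, and my path stayed clear of the lens cap, brass block and dongle.

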